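# Spice tin back in the carousel, turned to the front and held

### The arm

A 7-joint arm with a two-finger parallel gripper is mounted at the origin on a cart in front of the work surface, level with it; the furniture and walls round the work are solid. World frame = base frame: x ahead of the robot, y to its left, z up, the work surface at z = 0. Lengths are in m, angles in rad, forces in N, time in s.
With the tool pointing down it reaches from about 0.4 to 0.85 m from the base axis. Payload 10.4 kg.
Tool frame: the origin (TCP) lies midway between the tips of the shut fingers; the grasp point (between the pads) lies 19 mm behind it (manip.grasp_offset is the distance from the TCP to the grasp point, in m); z points along the fingers, y is the line along which they close (so a half turn about z gives the same grasp; the last joint's range is limited). The gripper opens to 85 mm and grips with 20 to 120 N. Pads are 22 mm wide; open, the fingers measure 114 mm over their backs; the gripper's body (76 mm by 85 mm) begins 54 mm behind the grasp point. The pads swing forward as they close: fully open they stand 13 mm farther back than shut.
Start: joints at [-1.136, 0.332, -0.065, 1.46, 0.022, 1.35, -0.088], TCP at [0.276, 0.561, 0.231] pointing down, gripper open.
Joint ranges: [-2.6, 2.6], [-0.5, 2.12], [-1.47, 1.34], [0.16, 2.42], [-1.27, 4.41], [0.06, 2.06], [-2.6, 2.6]. Speed limits (rad/s): [2.22, 2.22, 2.79, 2.79, 3.14, 3.14, 3.14].

### API

Orientations are given as a unit quaternion [x, y, z, w].
In Python, from workcell import manip gives the robot as it stands.
- The arm moves only by the tool pendant, called after ">>>" as a command line: name --argument value ..., lists and objects as JSON in quotes. Schema: {"type":"object","properties":{"increments":{"type":"object","properties":{"motion":{"type":"array","items":{"type":"array","items":{"type":"number"},"minItems":7,"maxItems":7},"minItems":1,"maxItems":20}},"additionalProperties":false,"required":["motion"]},"grip_n":{"type":"number"},"only":{"type":"string"},"quiet":{"type":"boolean"},"lines":{"type":"string"}},"required":["increments"],"additionalProperties":false}. increments is an object whose key "motion" holds a list of rows, 1 to 20 of them, each of 7 numbers: a rotation vector rx, ry, rz in units of 0.25 rad, then dx, dy, dz in cm, then the opening from 0.0 (shut) to 1.0 (fully open); each row is the pose to reach, as a shift and turn from the pose commanded when the call began, along the tool's axes at that moment; what a row does not reach only later rows make up. A row lasts 1/8 s, in which the tool goes at most 0.0625 m and 0.188 rad, less where a joint would pass 70% of its speed; a pose out of reach is approached as far as the arm can. The fingers move at their own pace and stop on an object; grip_n is the grip in N (left out, the last holds). Time passes only in rows, so rows that do not move let the fingers close. The tool returns the time, the measured TCP pose, the force, the opening and the grip force at its end. only (a regular expression) keeps the lines of the reply that match it, lines (a string "A,B") keeps lines A to B, and quiet returns only ok. Input that does not fit is refused with a message, and nothing moves.
- manip.get_obs(): the state, without advancing time (a new reading comes with each control period).
- manip.camera(name): name is "side" or "top"; returns the picture (480x640x3 uint8, blue, green, red); there is no depth.
- manip.calibration(name): a dict with "fx", "fy", "cx", "cy" (pixels), "world_from_camera" (4x4, takes a point from camera to world coordinates). Camera axes: x right, y up, looking along -z (the intrinsics and any distortion apply to the point x, -y, -z); pixel columns grow to the right and rows downward; lengths in m; the calibration is good to about 2 mm. A picture is of the moment at which its call begins. calibration takes no time and is no camera call.
- manip.hand_in(): hands the job in; it is judged then, once.
The state is a dict: "clock": time; "joint_pos": joint angles; "joint_velocities": joint speeds; "tau": joint torques, N m; "position": TCP position; "ee_rot": TCP orientation; "ft_force": force on the tool from outside, world axes, zero at the start; "torque": the same for the moment, N m; "grip_width": opening from 0.0 (shut) to 1.0 (fully open); "grasp_force": force on a finger pad.
Only numpy, scipy, OpenCV 4.12 (cv2) and the standard library are available. Lean on these libraries where they do the work, as an engineer would, in place of code of your own. Each camera call takes 0.05 s, during which the arm holds its last target. There are 200 camera calls.

### The job

Stand the steel spice tin upright in the empty ring of the spice carousel and let go of it, and turn the carousel so that the tin faces straight to the front edge of the worktop. The turntable runs freely, so finish with the gripper still closed on the carousel's handle, holding it still there while I refill the tin. Keep the tin upright all the way, and leave the white mug where it stands.

Things in the scene. Friction and masses are not known exactly. Their poses are not given: they have to be found in the camera images.
- spice_tin: round straight-sided tin of plain steel with a flat lid, 45 mm in diameter and 90 mm tall, about 0.11 kg, loose, standing alone on the open worktop to the left or the right of the carousel. Origin: centre of its underside, z up along it.
- mug: white mug, 78 mm in diameter and 101 mm tall, with a handle, loose, on the open worktop on the other side of the carousel from the tin. Origin: centre of its underside. To be left alone. (A second mug, with tea in it, stands at the back right and is part of the surroundings.)
- carousel: fixed round base of the spice carousel. Origin: on the axis of rotation, at worktop height; x points away from the robot, so the front is -x. On it turns a tray 250 mm in diameter, top 30 mm above the worktop, with five steel rings 72 degrees apart, centres 90 mm from the axis; four hold spice jars (41 mm in diameter, fixed, tops 135 mm above the worktop), one is empty.
- empty_ring (a point): centre of the empty ring on the tray surface that the tin stands on, 30 mm above the worktop and 90 mm from the axis. The ring is 20 mm high with a clear bore 52 mm in diameter, flared to about 59 mm at the mouth. It turns with the tray; its x axis points from the ring to the axis of rotation.
- handle: flat wooden handle on top of the carousel's centre post, on the axis of rotation: 60 mm long, 14 mm thick, 41 mm high, bottom 112 mm and top 153 mm above the worktop. Origin: on the axis, 134 mm above the worktop. Its x axis is its long side, in line with the empty ring (the ring lies on its -x side); grip it across its 14 mm thickness, along its y axis. It is part of the turntable.
- turntable (a joint): angle of the turntable about the vertical axis in rad, growing anticlockwise seen from above. 0 (or any whole turn) is with the empty ring straight to the front, toward the robot's side of the worktop (world -x). Turns freely either way, without catches, with very light friction (about 0.015 N m); stops only two turns away from 0.

How it is judged:
By the outcome, as a careful person would: the job done as asked, in the order asked, and still so for the second after the job is handed in, while the arm keeps its last pose, push and grip.
It also fails if it takes over 48 s, if anything falls off the work surface, if the arm or the gripper's body presses on something with over 40 N, if the wrist force passes 120 N, or if a joint passes its speed limit or range.

## Working session

There is one attempt and no reset: what is moved stays moved. The work goes in short steps, Python scripts to look and compute and a tool call to move; the robot and the scene stay as the last step left them, time stands still between calls to the robot, and variables do not carry over. Pictures are saved under pics/ and viewed, at most 10 in all, crops included, and the job is handed in when it is done.

```bash
ls; mkdir -p pics
```

Run:
```python
from workcell import manip
import cv2,numpy as np
for n in("side","top"):
    cv2.imwrite(f"pics/{n}0.png",manip.camera(n)); c=manip.calibration(n); print(n,{k:(np.round(v,4).tolist()) for k,v in c.items()})
o=manip.get_obs();print({k:np.round(v,3).tolist() for k,v in o.items()},manip.grasp_offset)
```

```text
pics
workcell.py
side {'fx': 546.5022, 'fy': 546.5022, 'cx': 318.5591, 'cy': 238.9631, 'world_from_camera': [[0.7392, 0.3788, -0.5568, -0.3019], [-0.6735, 0.417, -0.6104, -0.81], [0.001, 0.8262, 0.5634, 0.8923], [0.0, 0.0, 0.0, 1.0]]}
top {'fx': 463.5021, 'fy': 463.5021, 'cx': 316.7019, 'cy': 244.207, 'world_from_camera': [[0.023, 0.9976, -0.0652, 0.4382], [-0.9996, 0.024, 0.0142, 0.0582], [0.0157, 0.0648, 0.9978, 1.1121], [0.0, 0.0, 0.0, 1.0]]}
{'clock': 0.1, 'joint_pos': [-1.136, 0.333, -0.065, 1.461, 0.022, 1.35, -0.089], 'joint_velocities': [-0.0, -0.003, -0.002, -0.002, 0.002, -0.002, -0.0], 'tau': [0.0, -62.674, 0.049, -39.243, 0.016, 0.007, -0.0], 'position': [0.276, 0.56, 0.231], 'ee_rot': [0.227, 0.974, -0.001, -0.0], 'ft_force': [-0.09, 0.415, 0.69], 'torque': [0.036, 0.002, 0.011], 'grasp_force': 0.0, 'grip_width': 1.0} 0.0187
```

View pics/side0.png

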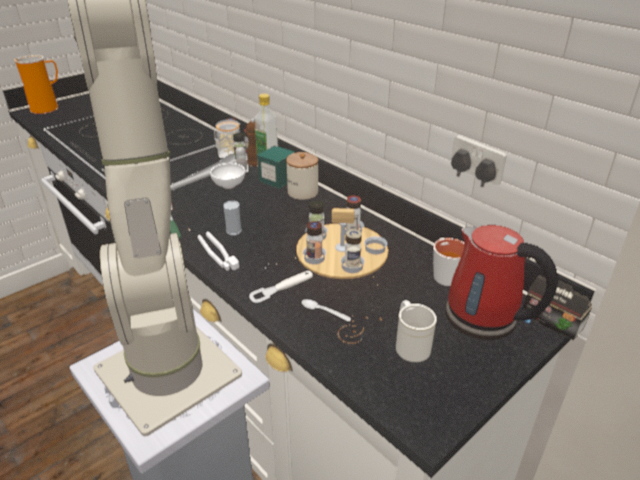

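View pics/top0.png

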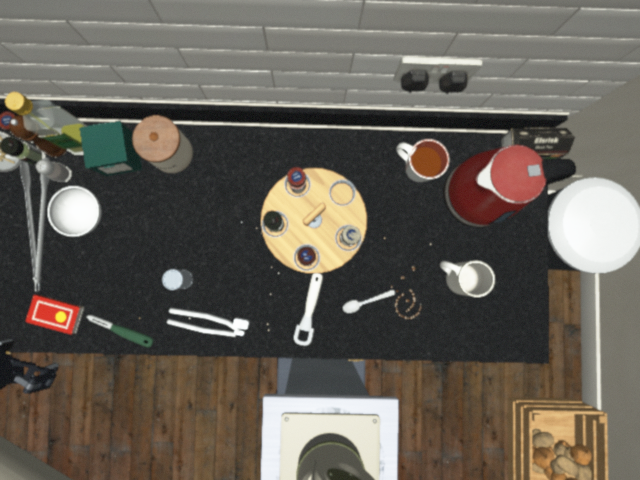

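The top view shows the tin's lid at about (173,280), the mug at (468,278), the carousel centre near (315,220), the empty ring at (342,192) and the handle at (314,213). In the side view the tin stands at (232,218) and the empty ring is at (375,245). I'll zoom in on these for measuring.

Run:
```python
import cv2,numpy as np
s=cv2.imread("pics/side0.png");t=cv2.imread("pics/top0.png")
def cr(i,x,y,w,h,f): return cv2.resize(i[y:y+h,x:x+w],(w*f,h*f),interpolation=cv2.INTER_NEAREST)
a=np.hstack([cr(t,155,260,50,40,6),cr(t,260,165,110,110,4)[:240*2-40,:][0:240]])
c=np.zeros((600,800,3),np.uint8)
c[0:240,0:300]=cr(t,155,260,50,40,6); c[240:600,0:240]=cr(s,215,195,40,60,6)
c[0:330,300:630]=cr(t,260,165,110,110,3); c[330:600,300:600]=cr(s,292,190,100,90,3)
cv2.imwrite("pics/z0.png",c)
```

```text
(no output)
```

View pics/z0.png

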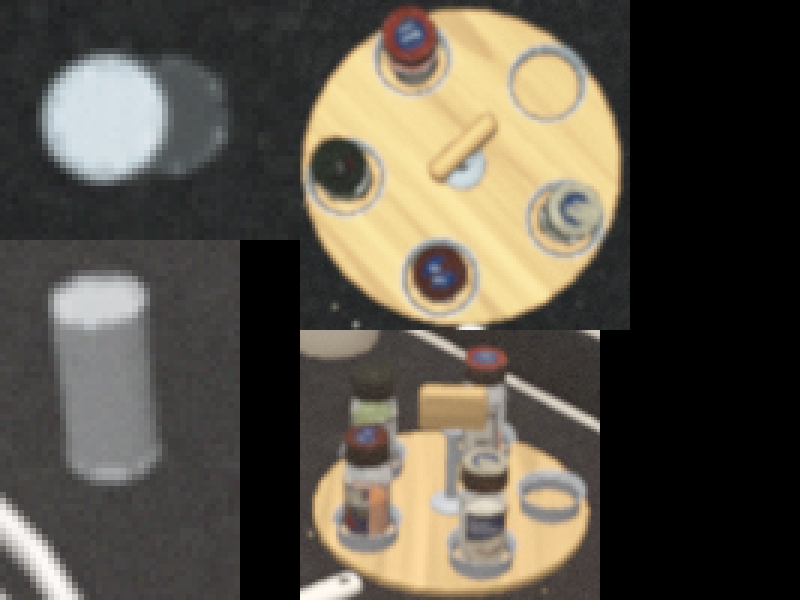

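The zoom shows the lid clearly: top view at about (172,280), side view at about (231.5,245-ish−). The tray outline, the empty ring (top ≈(342,193), side ≈(376,245)) and the handle bar are also separable. Next I measure by masks and triangulation.

Create h.py:
```python
import cv2,numpy as np
from workcell import manip
from scipy.optimize import least_squares
C={n:manip.calibration(n) for n in("side","top")}
def ray(n,p):
    c=C[n];T=np.array(c["world_from_camera"]);p=np.atleast_2d(p).astype(float)
    d=np.c_[(p[:,0]-c["cx"])/c["fx"],-(p[:,1]-c["cy"])/c["fy"],-np.ones(len(p))]
    return T[:3,3],d@T[:3,:3].T
def plane(n,p,z):
    o,d=ray(n,p);return o+d*((z-o[2])/d[:,2])[:,None]
def tri(pt,ps):
    o1,d1=ray("top",pt);o2,d2=ray("side",ps);d1=d1[0];d2=d2[0]
    k=np.linalg.lstsq(np.c_[d1,-d2],o2-o1,rcond=None)[0]
    a=o1+k[0]*d1;b=o2+k[1]*d2;return (a+b)/2,np.linalg.norm(a-b)
def circ(P,r=None):
    f=lambda v:np.hypot(P[:,0]-v[0],P[:,1]-v[1])-(v[2] if r is None else r)
    v=least_squares(f,[*P[:,:2].mean(0),r or .05],loss="soft_l1",f_scale=.001).x
    return v
def big(m,box):
    x,y,w,h=box;M=np.zeros_like(m);M[y:y+h,x:x+w]=m[y:y+h,x:x+w]
    return max(cv2.findContours(M,cv2.RETR_EXTERNAL,cv2.CHAIN_APPROX_NONE)[0],key=cv2.contourArea)
def th(i,lo,hi): return cv2.inRange(cv2.cvtColor(i,cv2.COLOR_BGR2HSV),lo,hi)
```

Run:
```python
from h import *
s=cv2.imread("pics/side0.png");t=cv2.imread("pics/top0.png")
lt=big(th(t,(0,0,150),(180,255,255)),(155,260,50,40));ls=big(th(s,(0,0,170),(180,255,255)),(215,195,30,20))
et=cv2.fitEllipse(lt);es=cv2.fitEllipse(ls);print("lid",et,es,tri(et[0],es[0]))
print(circ(plane("top",lt[:,0],.09)),circ(plane("side",ls[:,0],.09)))
# tin base: side silhouette bottom
wt=big(th(t,(12,60,120),(30,255,255)),(255,160,120,120));ws=big(th(s,(10,50,110),(32,255,255)),(290,195,110,90))
print("tray top",circ(plane("top",wt[:,0],.03)),"side",circ(plane("side",ws[:,0],.03)))
e1=cv2.fitEllipse(wt);print(e1)
# ring
for n,i,b in(("top",t,(326,176,32,32)),("side",s,(360,232,32,25))):
    g=th(i,(0,0,60),(180,75,235));x=cv2.fitEllipse(big(g,b));print(n,x,plane(n,x[0],.05)); globals()["r"+n]=x
print("ring",tri(rtop[0],rside[0]))
c=big(th(t,(0,0,60),(180,75,235)),(326,176,32,32));print(circ(plane("top",c[:,0],.05)))
```

Run:
```python
from h import *
t=cv2.imread("pics/top0.png");s=cv2.imread("pics/side0.png")
for n,i,p in(("top",t,[(314,213),(322,206),(307,221),(330,240)]),("side",s,[(343,215),(343,221),(350,228),(380,260)])):
    print(n,[cv2.cvtColor(i,cv2.COLOR_BGR2HSV)[y,x].tolist() for x,y in p])
```

```text
lid ((172.18035888671875, 279.2067565917969), (19.233566284179688, 19.816267013549805), 60.91131591796875) ((230.875, 205.10092163085938), (6.838538646697998, 15.12132740020752), 84.85662078857422) (array([0.42134828, 0.35771141, 0.08911401]), np.float64(0.0019871306868908356))
[0.42059692 0.35807089 0.02125422] [0.42115189 0.35563878 0.01990104]
tray top [0.56002826 0.05268546 0.11828657] side [0.54745975 0.05528422 0.10905609]
((313.02191162109375, 222.22067260742188), (97.80052185058594, 100.64582824707031), 19.104400634765625)
top ((342.3052978515625, 191.83750915527344), (26.75050926208496, 27.89661979675293), 41.24135208129883) [[ 0.63047747 -0.01343371  0.05      ]]
side ((379.3892822265625, 243.82569885253906), (23.923444747924805, 29.499963760375977), 82.52265930175781) [[ 0.6366122  -0.02510978  0.05      ]]
ring (array([ 0.63587427, -0.01791973,  0.04562779]), np.float64(0.012259403120208383))
[ 0.63043064 -0.01343892  0.0316649 ]
top [[22, 95, 244], [21, 99, 242], [20, 102, 235], [21, 93, 242]]
side [[17, 106, 175], [17, 110, 158], [17, 34, 156], [19, 97, 241]]
```

Run:
```python
from h import *
s=cv2.imread("pics/side0.png");t=cv2.imread("pics/top0.png")
cr=lambda i,x,y,w,h,f: cv2.resize(i[y:y+h,x:x+w],(w*f,h*f),interpolation=cv2.INTER_CUBIC)
c=np.zeros((600,800,3),np.uint8)
c[:300,:400]=cr(t,294,199,40,30,10);c[:300,400:]=cr(s,326,203,40,30,10);c[300:,:400]=cr(s,356,230,40,30,10);c[300:,400:]=cr(t,322,177,40,30,10)
cv2.imwrite("pics/z1.png",c)
wt=cv2.convexHull(big(th(t,(12,60,120),(30,255,255)),(255,160,120,120)))
# dense radial edges of tray from both views
for n,i,ctr in(("top",t,(315,220)),("side",s,(342,249))):
    v=cv2.cvtColor(i,cv2.COLOR_BGR2HSV);m=((v[...,1]>60)&(v[...,2]>110)&(v[...,0]>10)&(v[...,0]<32))
    P=[]
    for a in np.arange(0,360,2):
        q=[(ctr[0]+r*np.cos(np.radians(a)),ctr[1]+r*np.sin(np.radians(a))) for r in np.arange(25,58,.25)]
        ok=[p for p in q if m[int(round(p[1])),int(round(p[0]))]]
        if ok:P.append(ok[-1])
    X=plane(n,P,.03);v=circ(X,.125);res=np.hypot(X[:,0]-v[0],X[:,1]-v[1])-.125;print(n,v[:2],np.percentile(res,[5,25,50,75,95]))
    k=abs(res)<.004;v=circ(X[k]);print(len(X),k.sum(),v)
```

```text
top [0.56573433 0.05179112] [-4.70828216e-02 -7.51787242e-04 -2.70564622e-05  7.06475998e-04
  1.54840340e-03]
180 158 [0.56602931 0.05173868 0.12519599]
side [0.5624401  0.04494084] [-0.00087353  0.0011197   0.00238389  0.00837346  0.09675129]
161 99 [0.56226124 0.04408641 0.12605011]
```

View pics/z1.png

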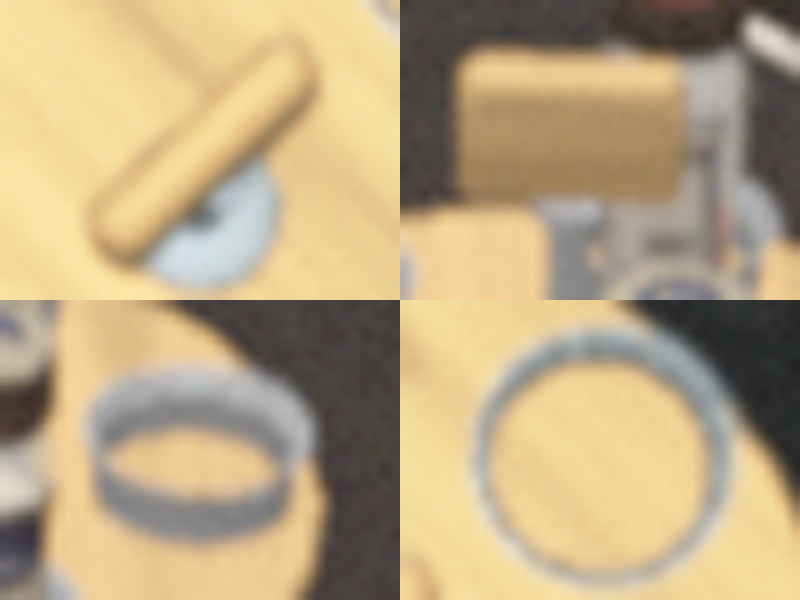

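The zoom gives the handle's top face centre at ≈(314.1,213.6) in top and ≈(342.8,209.9) in side. The ring mouth is centred at ≈(342.2,192.2) in top and ≈(375.7,243.0) in side.

Run:
```python
from h import *
from scipy.spatial.transform import Rotation as R
print("handle top",tri((314.1,213.6),(342.8,209.9)),plane("top",(314.1,213.6),.153),plane("side",(342.8,209.9),.153))
print("ring mouth",tri((342.2,192.2),(375.7,243.0)),plane("top",(342.2,192.2),.05),plane("side",(375.7,243.),.05))
o=manip.get_obs();r=R.from_quat(o["ee_rot"]);p=np.array(o["position"])
print(r.as_matrix().round(3))
print("to tin above, tool axes",r.inv().apply(np.array([.421,.357,.231])-p))
```

```text
handle top (array([0.56603439, 0.05024448, 0.15178807]), np.float64(0.0034738271232618505)) [[0.56456241 0.05140498 0.153     ]] [[0.56610928 0.04789397 0.153     ]]
ring mouth (array([ 0.63103131, -0.01442378,  0.04953344]), np.float64(0.003498878896223214)) [[ 0.62962395 -0.01320619  0.05      ]] [[ 0.6321222  -0.01573997  0.05      ]]
[[-0.897  0.442 -0.001]
 [ 0.442  0.897 -0.001]
 [-0.    -0.001 -1.   ]]
to tin above, tool axes [-0.21987371 -0.11835313 -0.00024894]
```
Systematic: side sees y smaller by 3mm than top. Tin: top (.4206,.3581), side (.4212,.3556). Which is true within 2mm: mean. Axis ≈ (0.566,0.0505); ring ≈ (0.6305,-0.0145) → dist .0916, angle -45.2°. ring from axis+90mm@-45.2: (.6294,-.0134). Use (0.630,-0.014). Bore 52 vs 45: ±3.5 clearance, flared 7. OK. The tin lid measured with the same bias as the ring (relative), and gripping centers tin along closing line. Fine; can measure tin in hand from images also.

The heights agree with the text: lid 0.089, ring mouth 0.0495, handle top 0.152. The tin is at (0.421,0.357), the ring at (0.630,−0.014) and bears −45°, and the axis is at (0.566,0.051). I'll grasp with the finger line at 45°, tangential to the ring, so the same yaw also fits the handle.

Careful with the scale: shifts go in cm and turns go in units of 0.25 rad. That gives: -0.1 m is -10, 0.1 m is 10, 0.328 rad is 1.312.

>>> pendant --increments '{"motion":[[0, 0, 0.4, -5, -2.7, 2, 1], [0, 0, 0.8, -10, -5.4, 4, 1], [0, 0, 1.2, -15, -8.1, 6, 1], [0, 0, 1.312, -20, -10.8, 8, 1], [0, 0, 1.312, -22, -11.8, 10, 1], [0, 0, 1.312, -22, -11.8, 10, 1], [0, 0, 1.312, -22, -11.8, 10, 1], [0, 0, 1.312, -22, -11.8, 10, 1]]}' --grip_n 25

```text
clock: 1.1
position: [0.4208, 0.3592, 0.1321]
ee_rot: [0.382, 0.924, 0.001, 0.0]
ft_force: [-0.2, 0.1, 0.5]
grip_width: 0.997
grasp_force: 0.0
```

Run:
```python
from h import *
o=manip.get_obs();print(o["position"],o["ee_rot"],np.round(o["joint_pos"],3))
s=manip.camera("side");cv2.imwrite("pics/s1.png",s)
```

```text
[0.42078129 0.35923666 0.13208428] [3.81837689e-01 9.24229126e-01 7.07935913e-04 9.70858258e-06] [-0.872  0.25   0.095  1.783 -0.027  1.108  0.02 ]
```

>>> pendant --increments '{"motion":[[0, 0, 0, 0, 0, 2, 1], [0, 0, 0, 0, 0, 4.5, 1], [0, 0, 0, 0, 0, 6.5, 1], [0, 0, 0, 0, 0, 7.7, 1], [0, 0, 0, 0, 0, 7.7, 1], [0, 0, 0, 0, 0, 7.7, 1], [0, 0, 0, 0, 0, 7.7, 0.3], [0, 0, 0, 0, 0, 7.7, 0.3], [0, 0, 0, 0, 0, 7.7, 0.3], [0, 0, 0, 0, 0, 7.7, 0.3], [0, 0, 0, 0, 0, 7.7, 0.3], [0, 0, 0, 0, 0, 7.7, 0.3], [0, 0, 0, 0, 0, 7.7, 0.3], [0, 0, 0, 0, 0, 7.7, 0.3]]}' --grip_n 30

```text
clock: 2.9
position: [0.4216, 0.3577, 0.0548]
ee_rot: [0.383, 0.924, 0.0, 0.0]
ft_force: [-1.4, -1.7, 5.8]
grip_width: 0.526
grasp_force: 30.3
```

>>> pendant --increments '{"motion":[[0, 0, 0, 0, 0, -2, 0.3], [0, 0, 0, 0, 0, -5, 0.3], [0, 0, 0, -1, -0.3, -9, 0.3], [0, 0, 0, -3, -1, -13, 0.3], [0, 0, 0, -6, -2, -17, 0.3], [0, 0, 0, -10, -3, -19, 0.3], [0, 0, 0, -14, -4, -20, 0.3], [0, 0, 0, -18, -5, -20, 0.3], [0, 0, 0, -22, -6, -20, 0.3], [0, 0, 0, -26, -7, -20, 0.3], [0, 0, 0, -30, -8.5, -20, 0.3], [0, 0, 0, -34, -9.5, -20, 0.3], [0, 0, 0, -37, -10.5, -20, 0.3], [0, 0, 0, -39.5, -11, -20, 0.3], [0, 0, 0, -41, -11.45, -20, 0.3], [0, 0, 0, -41, -11.45, -20, 0.3], [0, 0, 0, -41, -11.45, -20, 0.3]]}' --grip_n 30

```text
clock: 5.03
position: [0.6299, -0.0121, 0.2542]
ee_rot: [0.382, 0.924, 0.0, -0.0]
ft_force: [0.4, -0.4, -1.8]
grip_width: 0.517
grasp_force: 30.9
```

Run:
```python
from h import *
o=manip.get_obs();print(np.round(o["joint_pos"],3))
s=manip.camera("side");t=manip.camera("top");cv2.imwrite("pics/s2.png",s);cv2.imwrite("pics/t2.png",t)
cv2.imwrite("pics/c2.png",np.hstack([s[100:320,230:450],t[120:340,220:440]])[:, :].repeat(1,0))
```

```text
[-0.357  0.342  0.397  1.433 -0.133  1.394  0.83 ]
```

View pics/c2.png

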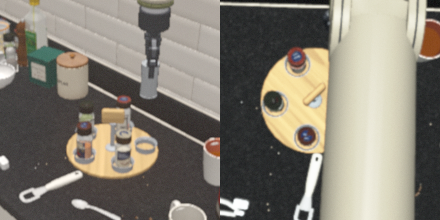

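The side view shows the tin hanging upright above the carousel, its bottom near (380,197). The arm hides the ring in the top view. I'll go down to just above the ring mouth and check in the side view.

>>> pendant --increments '{"motion":[[0, 0, 0, 0, 0, 3, 0.3], [0, 0, 0, 0, 0, 6.5, 0.3], [0, 0, 0, 0, 0, 10, 0.3], [0, 0, 0, 0, 0, 12.5, 0.3], [0, 0, 0, 0, 0, 13.5, 0.3], [0, 0, 0, 0, 0, 13.5, 0.3], [0, 0, 0, 0, 0, 13.5, 0.3]]}' --grip_n 30

```text
clock: 6.0
position: [0.631, -0.0132, 0.1207]
ee_rot: [0.383, 0.924, 0.001, 0.001]
ft_force: [0.3, 0.4, -0.5]
grip_width: 0.516
grasp_force: 30.9
```

Run:
```python
from h import *
s=manip.camera("side");cv2.imwrite("pics/s3.png",s)
c=cv2.resize(s[190:265,330:430],None,fx=8,fy=8,interpolation=cv2.INTER_CUBIC);cv2.imwrite("pics/c3.png",c)
```

```text
(no output)
```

View pics/c3.png

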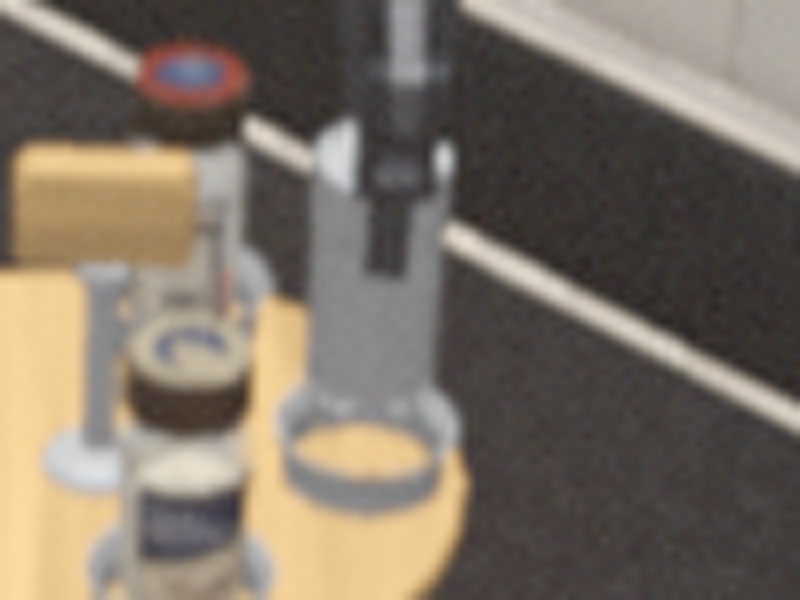

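The tin's bottom edges (≈307–437, centre 372 in the crop) line up with the ring mouth (280–460, centre 370). Depth agrees as well, so I lower it in.

>>> pendant --increments '{"motion":[[0, 0, 0, 0, 0, 0.8, 0.3], [0, 0, 0, 0, 0, 1.6, 0.3], [0, 0, 0, 0, 0, 2.3, 0.3], [0, 0, 0, 0, 0, 2.8, 0.3], [0, 0, 0, 0, 0, 3.1, 0.3], [0, 0, 0, 0, 0, 3.3, 0.3], [0, 0, 0, 0, 0, 3.3, 0.3]]}' --grip_n 30

```text
clock: 6.92
position: [0.6302, -0.0134, 0.0863]
ee_rot: [0.383, 0.924, 0.0, 0.0]
ft_force: [-1.0, -0.6, -2.0]
grip_width: 0.52
grasp_force: 30.9
```

To row units: 0.002 m is 0.2, 0.001 m is 0.1.

>>> pendant --increments '{"motion":[[0, 0, 0, 0, 0, 0.1, 0.3], [0, 0, 0, 0, 0, 0.2, 0.3], [0, 0, 0, 0, 0, 0.2, 0.3]]}' --grip_n 30

```text
clock: 7.3
position: [0.6306, -0.0132, 0.0849]
ee_rot: [0.383, 0.924, 0.0, 0.0]
ft_force: [-0.4, 1.0, 3.2]
grip_width: 0.52
grasp_force: 31.3
```

Run:
```python
from h import *
s=manip.camera("side");cv2.imwrite("pics/s4.png",s)
c=cv2.resize(s[190:265,330:430],None,fx=5,fy=5,interpolation=cv2.INTER_CUBIC);cv2.imwrite("pics/c4.png",c)
```

```text
(no output)
```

View pics/c4.png

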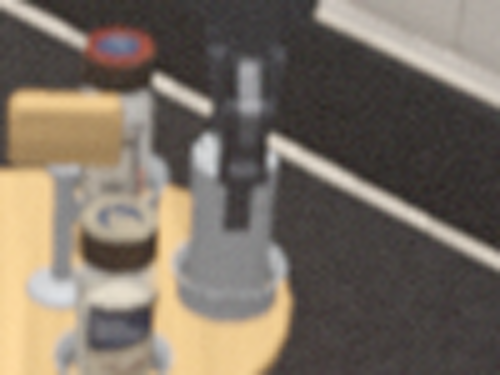

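The tin sits down inside the ring, upright, and carries a light upward contact force. I release it, rise, and move along tool x by 91 mm to above the handle.

>>> pendant --increments '{"motion":[[0, 0, 0, 0, 0, 0, 0.8], [0, 0, 0, 0, 0, 0, 0.8], [0, 0, 0, 0, 0, 0, 0.8], [0, 0, 0, 0, 0, 0, 0.8], [0, 0, 0, 0, 0, -2, 0.8], [0, 0, 0, 0, 0, -5, 0.8], [0, 0, 0, 0, 0, -9, 0.8], [0, 0, 0, 0, 0, -12.5, 0.8], [0, 0, 0, 2, 0, -13, 0.8], [0, 0, 0, 5, 0, -13, 0.8], [0, 0, 0, 8, 0, -13, 0.8], [0, 0, 0, 9.1, 0, -13, 0.8], [0, 0, 0, 9.1, 0, -13, 0.8], [0, 0, 0, 9.1, 0, -13, 0.8]]}' --grip_n 30

```text
clock: 9.1
position: [0.5663, 0.05, 0.2143]
ee_rot: [0.383, 0.924, -0.0, 0.0]
ft_force: [0.1, -0.2, 0.3]
grip_width: 0.801
grasp_force: 0.0
```

Run:
```python
from h import *
from scipy.spatial.transform import Rotation as R
s=manip.camera("side");t=manip.camera("top");cv2.imwrite("pics/s5.png",s);cv2.imwrite("pics/t5.png",t)
cv2.imwrite("pics/c5.png",np.hstack([cv2.resize(s[150:290,280:400],None,fx=3,fy=3),cv2.resize(t[150:290,250:380],None,fx=3,fy=3)]))
o=manip.get_obs();r=R.from_quat(o["ee_rot"]);print(r.inv().apply(np.array([.566,.051,.118])-o["position"]))
```

```text
[0.00094803 0.00047804 0.09617826]
```

View pics/c5.png

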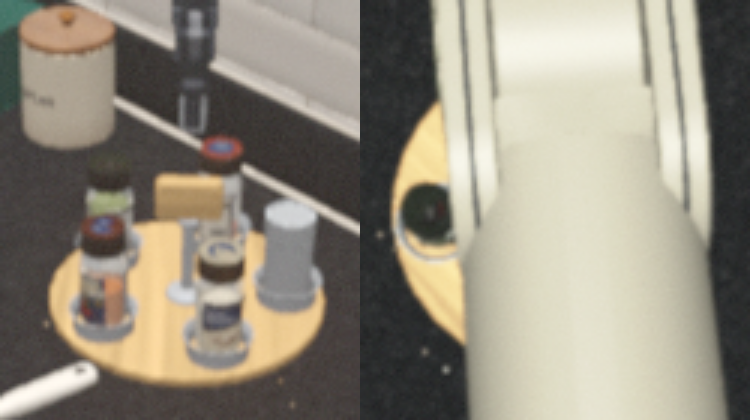

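The tin stands upright in the ring and the carousel hasn't moved; the fingers are above the handle. I descend and grip.

>>> pendant --increments '{"motion":[[0, 0, 0, 0, 0, 3, 0.7], [0, 0, 0, 0, 0, 6, 0.7], [0, 0, 0, 0, 0, 8.5, 0.7], [0, 0, 0, 0, 0, 9.6, 0.7], [0, 0, 0, 0, 0, 9.6, 0.7], [0, 0, 0, 0, 0, 9.6, 0], [0, 0, 0, 0, 0, 9.6, 0], [0, 0, 0, 0, 0, 9.6, 0], [0, 0, 0, 0, 0, 9.6, 0], [0, 0, 0, 0, 0, 9.6, 0], [0, 0, 0, 0, 0, 9.6, 0], [0, 0, 0, 0, 0, 9.6, 0], [0, 0, 0, 0, 0, 9.6, 0], [0, 0, 0, 0, 0, 9.6, 0], [0, 0, 0, 0, 0, 9.6, 0], [0, 0, 0, 0, 0, 9.6, 0]]}' --grip_n 35

```text
clock: 11.2
position: [0.5662, 0.051, 0.1191]
ee_rot: [0.383, 0.924, 0.0, 0.0]
ft_force: [-3.3, -1.2, 6.4]
grip_width: 0.156
grasp_force: 35.6
```

```bash
python3 -c "
from h import *
print(np.round(manip.get_obs()['joint_pos'],3))"
```

```text
[-0.463  0.303  0.346  1.768 -0.115  1.089  0.707]
```

To row units: 1 rad is 4.

>>> pendant --increments '{"motion":[[0, 0, 0.08, 0, 0, 0, 0], [0, 0, 0.24, 0, 0, 0, 0], [0, 0, 0.48, 0, 0, 0, 0], [0, 0, 0.8, 0, 0, 0, 0], [0, 0, 1.12, 0, 0, 0, 0], [0, 0, 1.44, 0, 0, 0, 0], [0, 0, 1.76, 0, 0, 0, 0], [0, 0, 2.08, 0, 0, 0, 0], [0, 0, 2.4, 0, 0, 0, 0], [0, 0, 2.72, 0, 0, 0, 0], [0, 0, 3.04, 0, 0, 0, 0], [0, 0, 3.36, 0, 0, 0, 0], [0, 0, 3.68, 0, 0, 0, 0], [0, 0, 4, 0, 0, 0, 0], [0, 0, 4.32, 0, 0, 0, 0], [0, 0, 4.56, 0, 0, 0, 0], [0, 0, 4.72, 0, 0, 0, 0], [0, 0, 4.8, 0, 0, 0, 0], [0, 0, 4.8, 0, 0, 0, 0]]}' --grip_n 35

```text
clock: 13.58
position: [0.5669, 0.0511, 0.1191]
ee_rot: [0.838, 0.546, 0.001, 0.0]
ft_force: [2.6, -0.7, 5.8]
grip_width: 0.162
grasp_force: 35.6
```

Run:
```python
from h import *
from scipy.spatial.transform import Rotation as R
o=manip.get_obs();X=R.from_quat(o["ee_rot"]).as_matrix();print(np.round(o['joint_pos'],3),X.round(4),np.arctan2(X[1,0],X[0,0]),o["torque"])
```

```text
[-0.617  0.322  0.533  1.775 -0.183  1.091 -0.437] [[ 4.030e-01  9.152e-01  2.300e-03]
 [ 9.152e-01 -4.030e-01  4.000e-04]
 [ 1.400e-03  2.000e-03 -1.000e+00]] 1.1560179411917775 [-0.04150656 -0.44902276 -0.05385772]
```

To row units: 1.156 rad is 4.624.

>>> pendant --increments '{"motion":[[0, 0, 0.08, 0, 0, 0, 0], [0, 0, 0.24, 0, 0, 0, 0], [0, 0, 0.48, 0, 0, 0, 0], [0, 0, 0.8, 0, 0, 0, 0], [0, 0, 1.12, 0, 0, 0, 0], [0, 0, 1.44, 0, 0, 0, 0], [0, 0, 1.76, 0, 0, 0, 0], [0, 0, 2.08, 0, 0, 0, 0], [0, 0, 2.4, 0, 0, 0, 0], [0, 0, 2.72, 0, 0, 0, 0], [0, 0, 3.04, 0, 0, 0, 0], [0, 0, 3.36, 0, 0, 0, 0], [0, 0, 3.68, 0, 0, 0, 0], [0, 0, 4, 0, 0, 0, 0], [0, 0, 4.32, 0, 0, 0, 0], [0, 0, 4.52, 0, 0, 0, 0], [0, 0, 4.6, 0, 0, 0, 0], [0, 0, 4.624, 0, 0, 0, 0], [0, 0, 4.624, 0, 0, 0, 0], [0, 0, 4.624, 0, 0, 0, 0]]}' --grip_n 35

```text
clock: 16.08
position: [0.5673, 0.0505, 0.1191]
ee_rot: [1.0, -0.0, 0.002, 0.0]
ft_force: [5.0, -3.2, 4.0]
grip_width: 0.155
grasp_force: 35.4
```

Run:
```python
from h import *
from scipy.spatial.transform import Rotation as R
o=manip.get_obs();X=R.from_quat(o["ee_rot"]).as_matrix();print(np.round(o['joint_pos'],3),np.arctan2(X[1,0],X[0,0]),o["torque"])
s=manip.camera("side");t=manip.camera("top");cv2.imwrite("pics/s6.png",s);cv2.imwrite("pics/t6.png",t)
cv2.imwrite("pics/c6.png",np.hstack([cv2.resize(s[140:300,270:400],None,fx=3,fy=3),cv2.resize(t[150:310,250:380],None,fx=3,fy=3)]))
```

```text
[-0.779  0.36   0.738  1.782 -0.269  1.099 -1.521] -8.383546587802112e-05 [-0.42219607 -0.96498566  0.03223615]
```

View pics/c6.png

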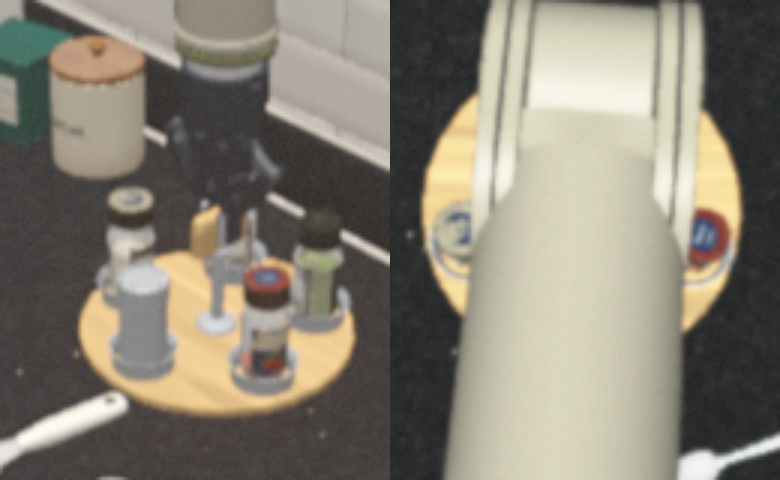

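The tin stands upright at the front: its lid is at ≈(317.5,232.5) in the side image, with the handle between the fingers. I'll check its bearing numerically.

Run:
```python
from h import *
s=cv2.imread("pics/s6.png")
e=cv2.fitEllipse(big(th(s,(0,0,165),(180,60,255)),(305,224,25,18)))
p=plane("side",e[0],.12)[0];print(e,p,np.degrees(np.arctan2(p[1]-.0488,p[0]-.5665)))
# red lid of jar (z=.135): should bear 180+72=-108 deg
r=cv2.fitEllipse(big(th(s,(165,60,60),(180,255,255))|th(s,(0,120,60),(9,255,255)),(345,225,30,25)));p=plane("side",r[0],.135)[0];print(r,p,np.degrees(np.arctan2(p[1]-.0488,p[0]-.5665)))
```

```text
((315.7156066894531, 231.22906494140625), (11.813390731811523, 19.647991180419922), 110.84111022949219) [0.47978046 0.05766038 0.12      ] 174.16617213692143
((358.8489990234375, 232.8561553955078), (6.625208377838135, 12.454326629638672), 93.4150390625) [ 0.53951823 -0.03719955  0.135     ] -107.41889530630444
```

Run:
```python
from h import *
s=cv2.imread("pics/s6.png")
for v in (185,195,205):
    c=big(th(s,(0,0,v),(180,40,255)),(307,225,22,16));e=cv2.fitEllipse(c)
    p=plane("side",e[0],.12)[0];print(v,np.round(e[0],1),np.round(e[1],1),p.round(4),np.degrees(np.arctan2(p[1]-.0488,p[0]-.5665)))
print(plane("side",(317.3,232.4),.12))
```

```text
185 [317.3 232.5] [ 8.8 16.3] [0.4788 0.0507 0.12  ] 178.7409919056732
195 [317.5 232.6] [ 8.3 15. ] [0.4789 0.0498 0.12  ] 179.32164445641544
205 [318.1 232.4] [ 7.  14.2] [0.4806 0.0494 0.12  ] 179.61424909818615
[[0.47914249 0.0509179  0.12      ]]
```

The tin bears 179–180° (straight to the front) and the wrist yaw is within 0.01°. The grip is holding at 35 N, so I'm handing in.

```bash
python3 -c "
from workcell import manip
print(manip.hand_in())"
```

```text
the job is handed in; nothing more can be done
None
```

The job is handed in: the tin stands upright and released in the empty ring, facing the front edge to within about 1° by camera, with the gripper still closed on the handle at about 35 N; the mug was not touched, and it took about 16 s of the 48 s.

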